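# Put three mixed-up mould lids back on their own lower halves

### The job

The lids of the three small plaster slip moulds have been put on the wrong lower halves and ride up on the locating cones. Move each lid to the lower half of its own shape and paint colour, so that it drops over the cones and closes fully; put a lid aside on the empty round wooden bat while you swap, to keep its joint face off the dirty worktop. Set the lids down gently and level, because plaster chips, and leave the lower halves, the glaze jar and the small white casting where they stand.

Things in the scene. Friction and masses are not known exactly. Their poses are not given: they have to be found in the camera images.
- round_base: Lower half of the round mould, ivory plaster, RED paint marks on its +x and -x sides. Foot 128 mm across, 12 mm high; body 104 mm across; flat joint face 48 mm above the underside. On it four white locating cones (15 mm wide at the root, 7 at the tip, 9 high) at (x, y) = (+-32, 0) and (0, +-32) mm. Loose, 1.1 kg. Origin: centre of the underside, z up.
- square_base: Lower half of the square mould, BLUE paint marks on its +x and -x sides. Foot 124 x 124 mm, body 100 x 100 mm; heights, cones, weight and origin as on the round one, but the cones at x = +-30, y = +-30 mm.
- oblong_base: Lower half of the oblong mould, GREEN paint marks on its +y and -y (short) ends. Foot 108 (x) x 144 (y) mm, body 84 x 120 mm; heights, cones, weight and origin as on the round one, but the cones at x = +-16, y = +-42 mm.
- round_lid: Loose lid of the round mould, about 0.3 kg, RED marks at +x and -x: round slab 104 mm across, 28 mm thick, with a square pouring neck (44 x 44 mm, sides facing x and y, 30 mm high, top at 58 mm) in the middle: grip there. Origin: centre of the underside, z up. Closed, 48 mm above the origin of its own lower half, axes parallel (any quarter turn); on a wrong half it stands 57 mm above.
- square_lid: Loose lid of the square mould, BLUE marks: slab 100 x 100 mm; thickness, neck, origin, weight and closed height as the round lid; closes in any quarter turn. All lids have four blind sockets 18 mm wide in the underside, placed like the cones of their own lower half; they catch cones up to about 6 mm off and centre the lid to about 2 mm.
- oblong_lid: Loose lid of the oblong mould, GREEN marks at +y and -y (short ends): slab 84 (x) x 120 (y) mm; thickness, neck, sockets, origin, weight and closed height as the round lid. It closes on its own lower half only with the long sides parallel, either way round (half turn).
- bat: the free spot: an empty round plywood bat, 150 mm across and 12 mm thick, fixed to the worktop. Origin: centre of its underside. A lid lies flat on it, origin 12 mm above that of the bat.
- glaze_jar: bystander: jar of green glaze, 96 mm across, 153 mm high, standing among or behind the moulds. Origin: centre of the underside.
- casting: bystander: small white saddle-shaped plaster casting, 65 x 73 x 37 mm, lying in front of the moulds. Origin: centre of the underside.
There are look-alikes about, which are no part of the job. What is shaped like the round_lid but orange is not meant.

How it is judged:
On the way:
1. a lid has been put aside on the wooden bat (centre within 60 mm of the bat's), flat, released (((horizontal distance between round_lid and bat below 0.06 m and z of round_lid in the frame of bat below 0.016 m and linear speed of round_lid below 0.03 m/s and contact force between round_lid and the fingers below 0.1 N) or (horizontal distance between square_lid and bat below 0.06 m and z of square_lid in the frame of bat below 0.016 m and linear speed of square_lid below 0.03 m/s and contact force between square_lid and the fingers below 0.1 N) or (horizontal distance between oblong_lid and bat below 0.06 m and z of oblong_lid in the frame of bat below 0.016 m and linear speed of oblong_lid below 0.03 m/s and contact force between oblong_lid and the fingers below 0.1 N))), for 0.2 s.
At the end, for the whole second after the job is handed in: Each lid is closed on the lower half of its own shape and colour: its underside less than 2.5 mm above the joint face, centred within 8 mm, level within 0.05 rad, and at rest (z of round_lid in the frame of round_base between 0.045 and 0.0505 m and horizontal distance between round_lid and round_base below 0.008 m and angle between each of round_lid, square_lid, oblong_lid's own z axis and vertical below 0.05 rad and linear speed of each of round_lid, square_lid, oblong_lid below 0.02 m/s and angular speed of each of round_lid, square_lid, oblong_lid below 0.1 rad/s and z of square_lid in the frame of square_base between 0.045 and 0.0505 m and horizontal distance between square_lid and square_base below 0.008 m and z of oblong_lid in the frame of oblong_base between 0.045 and 0.0505 m and horizontal distance between oblong_lid and oblong_base below 0.008 m); the robot touches nothing.
It fails at once if a lower half is shifted by more than 30 mm (distance of any of round_base, square_base, oblong_base from where it was at the start of the episode above 0.03 m).
It fails at once if a lid is tipped by more than 35 degrees (angle between any of round_lid, square_lid, oblong_lid's own z axis and vertical above 0.61 rad).
It fails at once if a lid is dropped: it falls out of the fingers faster than 0.6 m/s (a fall of about 20 mm) ((linear speed of round_lid above 0.6 m/s and contact force between round_lid and the fingers below 0.05 N) or (linear speed of square_lid above 0.6 m/s and contact force between square_lid and the fingers below 0.05 N) or (linear speed of oblong_lid above 0.6 m/s and contact force between oblong_lid and the fingers below 0.05 N)).
It fails at once if the glaze jar is shifted by more than 30 mm (distance of glaze_jar from where it was at the start of the episode above 0.03 m).
It fails at once if the small casting is shifted by more than 30 mm (distance of casting from where it was at the start of the episode above 0.03 m).
It also fails if it takes over 99 s, if anything falls off the work surface, if the arm or the gripper's body presses on something with over 40 N, if the wrist force passes 120 N, or if a joint passes its speed limit or range.

### The arm

A 6-joint arm with a two-finger parallel gripper is mounted at the origin on a cart in front of the work surface, level with it; the furniture and walls round the work are solid. World frame = base frame: x ahead of the robot, y to its left, z up, the work surface at z = 0. Lengths are in m, angles in rad, forces in N, time in s.
With the tool pointing down it reaches from about 0.35 to 0.975 m from the base axis. Payload 4.9 kg.
Tool frame: the origin (TCP) lies at the very end of the fingers, on their centre line; the grasp point (between the pads) lies 19 mm behind it (ctrl.grip_point_offset is the distance from the TCP to the grasp point, in m); z points along the fingers, y is the line along which they close (so a half turn about z gives the same grasp; the last joint's range is limited). The gripper opens to 85 mm and grips with 20 to 120 N. Pads are 22 mm wide; open, the fingers measure 114 mm over their backs; the gripper's body (76 mm by 85 mm) begins 54 mm behind the grasp point. The pads swing forward as they close: fully open they stand 13 mm farther back than shut.
Start: joints at [0.995, 0.053, 1.613, -0, 1.476, -0.119], TCP at [0.276, 0.561, 0.231] pointing down, gripper open.
Joint ranges: [-3.01, 3.01], [-1.01, 2.22], [0.06, 2.58], [-1.02, 4.17], [0.09, 2.62], [-3.14, 3.14]. Speed limits (rad/s): [2.57, 2.57, 3.14, 3.14, 3.14, 3.14].

### API

Orientations are given as a rotation vector (axis times angle).
In Python, from station import ctrl gives the robot as it stands.
- The arm moves only by the tool send_rows, never from a script. Its argument "rows" is a list of rows, each a list of 3 entries, a list of its own where there are three numbers: the finger opening in cm, from 0 to 8.54, then the shift along the tool's x, y, z in cm, then the turn about the tool's z in degrees. A call has 1 to 10 rows; each row shifts and turns the commanded pose from where the row before left it, along the tool's axes as they then stand; what a row does not reach is not made up. A row lasts 1/8 s, in which the tool goes at most 62.5 mm and 10.7 degrees, less where a joint would pass 70% of its speed; a pose out of reach is approached as far as the arm can. A call with a gripper value outside its range is refused whole. The fingers move at their own pace and stop on an object; "newtons" is the grip in N (left out, the last holds). Time passes only in rows, so rows that do not move let the fingers close. It gives the time, the measured TCP pose, the force, the opening and the grip force at its end, in the units of the state.
- ctrl.get_obs(): the state, without advancing time (a new reading comes with each control period).
- ctrl.get_image(name): name is "side" or "top" or "wrist"; returns a dict with "frame" (480x640x3 uint8, red, green, blue), "range_z" (480x640 float32, m along the optical axis (not along the pixel's ray), 0 where there is no reading), "fx", "fy", "cx", "cy" (pixels), "cam_to_world" (4x4, takes a point from camera to world coordinates). Camera axes: x right, y down, z forward; pixel columns grow to the right and rows downward; lengths in m; the calibration is good to about 2 mm. A picture is of the moment at which its call begins.
- ctrl.finish_job(): hands the job in; it is judged then, once.
The state is a dict: "t": time; "q": joint angles; "dq": joint speeds; "effort": joint torques, N m; "tool_pos": TCP position; "tool_rot": TCP orientation; "contact_force": force on the tool from outside, world axes, zero at the start; "wrist_torque": the same for the moment, N m; "opening": finger opening in m; "grip_force": force on a finger pad.
Only numpy, scipy, OpenCV 4.12 (cv2) and the standard library are available. Lean on these libraries where they do the work, as an engineer would, in place of code of your own. Each camera call takes 0.05 s, during which the arm holds its last target. There are 200 camera calls.

## Working session

There is one attempt and no reset: what is moved stays moved. The work goes in short steps, Python scripts to look and compute and a tool call to move; the robot and the scene stay as the last step left them, time stands still between calls to the robot, and variables do not carry over. Pictures are saved under pics/ and viewed, at most 14 in all, crops included, and the job is handed in when it is done.

Besides the shell and the picture viewer there is one more tool, called as name(argument=value, ...) on one line, values as JSON. send_rows: Moves the arm, as the interface text tells. Its arguments: {"type":"object","properties":{"rows":{"type":"array","items":{"type":"array"}},"newtons":{"type":"number"}},"required":["rows"]}

```bash
mkdir -p pics
cat > h.py <<'E'
import numpy as np, cv2
from station import ctrl
def snap(n,f):
    im=ctrl.get_image(n); cv2.imwrite(f'pics/{f}.png',im['frame'][:,:,::-1]); np.savez(f'pics/{f}.npz',**im); return im
def pts(im):
    z=im['range_z']; v,u=np.mgrid[:480,:640]
    c=np.stack([(u-im['cx'])/im['fx']*z,(v-im['cy'])/im['fy']*z,z,np.ones_like(z)],-1)
    return (c@np.array(im['cam_to_world']).T)[...,:3]
E
python3 - <<'E'
from h import *
for n in('top','side'):
    im=snap(n,n+'0'); print(n,np.round(im['cam_to_world'],3).tolist(),im['fx'])
print(ctrl.get_obs())
E
```

```text
top [[0.013, -0.995, 0.101, 0.418], [-1.0, -0.011, 0.015, -0.033], [-0.014, -0.101, -0.995, 1.405], [0.0, 0.0, 0.0, 1.0]] 490.7743596560164
side [[0.998, 0.052, -0.041, 0.601], [0.065, -0.671, 0.739, -0.811], [0.011, -0.74, -0.673, 0.787], [0.0, 0.0, 0.0, 1.0]] 465.5397456011482
{'t': 0.1, 'q': array([ 9.95029120e-01,  5.33429395e-02,  1.61415974e+00,  1.69498295e-05,
        1.47597762e+00, -1.18972731e-01]), 'dq': array([-0.00158355, -0.0010779 , -0.00339138, -0.00101168, -0.00298997,
        0.00054489]), 'effort': array([ 7.04856120e-04, -3.94903636e+01, -3.71363854e+01, -1.05410529e-04,
        3.85225634e-03,  5.29403039e-06]), 'tool_pos': array([0.27534483, 0.56045749, 0.23015182]), 'tool_rot': array([-7.11162078e-01, -3.05936404e+00,  2.77840426e-03]), 'contact_force': array([ 0.53387964,  0.51067715, -0.31521273]), 'wrist_torque': array([ 0.03118804,  0.03690884, -0.00741925]), 'grip_force': 0.0, 'opening': 0.0852029361445308}
```

View pics/top0.png

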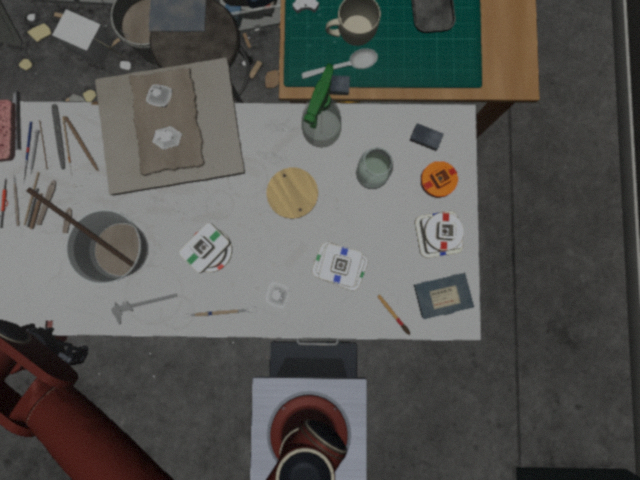

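View pics/side0.png

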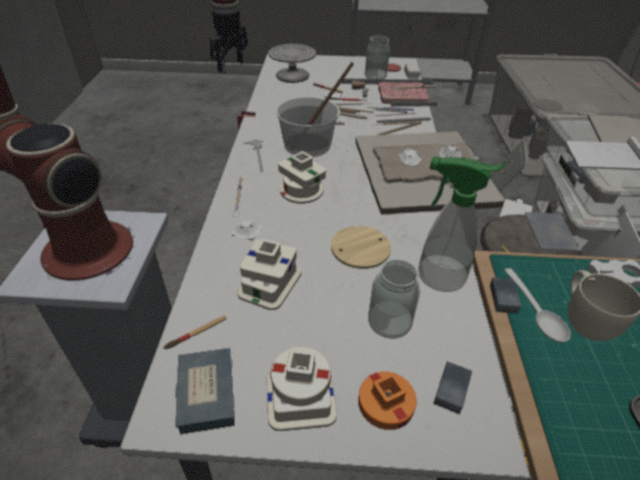

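The top view shows:
- Oblong lid (green marks) at (207,245), on the round base.
- Square lid (blue) at (340,264), on the oblong base (green at its ends).
- Round lid (red marks, white) at (444,232), on the square base.
- Bat at (292,192), jar at (375,168) and casting at (278,294).

There are two round-lid candidates, (444,232) white and (440,180) orange. The white one is meant, because the task rules the orange one out. I'll confirm it in a crop and measure.

```bash
cat > m.py <<'E'
from h import *
im=dict(np.load('pics/top0.npz')); P=pts(im)
def rect(c,lo,hi,r=0.1):
    d=np.hypot(P[...,0]-c[0],P[...,1]-c[1])<r
    m=d&(P[...,2]>lo)&(P[...,2]<hi)
    if m.sum()<5: return None
    q=P[m][:,:2]*1000
    R=cv2.minAreaRect(q.astype(np.float32)); return np.round(R[0],1),np.round(R[1],1),round(R[2],1),m.sum(),np.median(P[m][:,2]).round(4)
for n,(u,v) in dict(obl=(207,245),sq=(340,264),rnd=(444,232)).items():
    c=P[v,u]; print(n,c.round(3))
    for lo,hi in((.108,.125),(.078,.092),(.006,.02)): print('  ',rect(c,lo,hi))
print('bat',rect(P[192,292],.006,.02)); print('jar',P[168,375],rect(P[168,375],.03,.2)); print('cast',rect(P[294,278],.006,.06,.06))
I=im['frame'][...,::-1]
a=cv2.resize(I[205:305,160:360],(800,400),interpolation=2)
b=cv2.resize(I[150:270,390:490],(480,576),interpolation=2)
cv2.imwrite('pics/c1.png',a);cv2.imwrite('pics/c2.png',b)
E
python3 m.py
```

```text
obl [0.51  0.273 0.109]
   (array([507. , 288.6]), array([45.5, 43.7]), 47.1, np.int64(174), np.float64(0.1142))
   (array([507. , 288.5]), array([ 84.2, 120.2]), 46.3, np.int64(1093), np.float64(0.0852))
   (array([513.3, 273.3]), array([172.1, 193.9]), 58.4, np.int64(282), np.float64(0.011))
sq [ 0.465 -0.081  0.091]
   (array([463.9, -80.7]), array([43.9, 43.3]), 76.3, np.int64(171), np.float64(0.1145))
   (array([464.1, -81. ]), array([ 99.9, 100.7]), 75.8, np.int64(1143), np.float64(0.085))
   (array([460.4, -78.7]), array([183.6, 183.2]), 32.2, np.int64(406), np.float64(0.0113))
rnd [ 0.554 -0.36   0.088]
   (array([ 558.2, -359.9]), array([44.3, 44.1]), 84.1, np.int64(176), np.float64(0.1142))
   (array([ 558.6, -359.3]), array([101.9, 103.1]), 42.4, np.int64(899), np.float64(0.0851))
   (array([ 554.7, -364.7]), array([189.3, 173.6]), 50.7, np.int64(492), np.float64(0.0115))
bat (array([668.3,  56.9]), array([190.4, 176.3]), 79.1, np.int64(2100), np.float64(0.012))
jar [ 0.73112921 -0.17642172  0.07311896] (array([ 730. , -172.1]), array([92.8, 93.9]), 15.7, np.int64(1179), np.float64(0.0982))
cast (array([380.6,  95. ]), array([100.8, 101.6]), 43.1, np.int64(489), np.float64(0.0165))
```

View pics/c1.png

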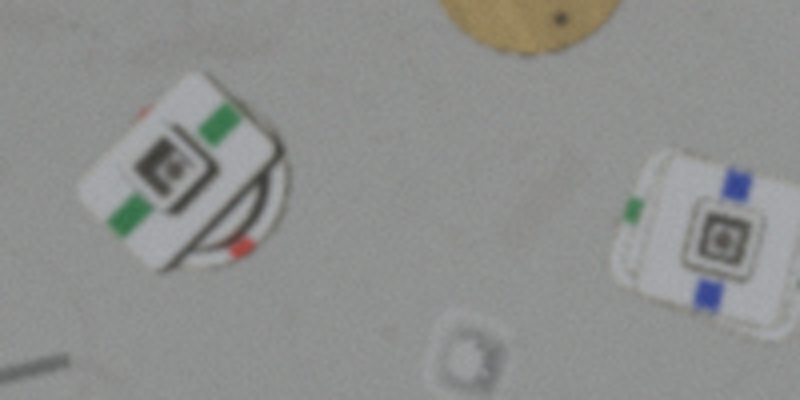

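View pics/c2.png

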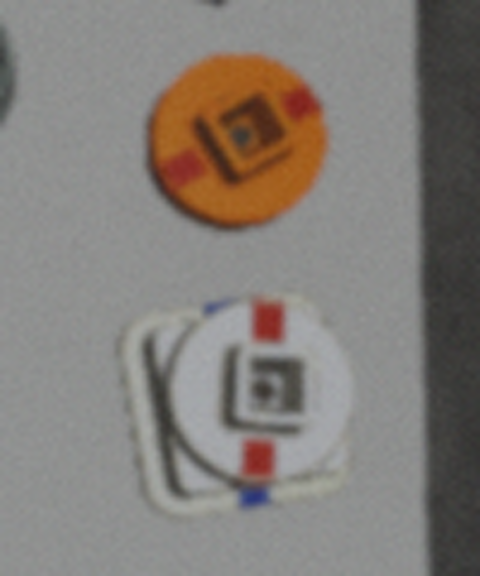

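The crops confirm that the red-marked white lid at (266,390) in crop 2 is the real round lid; the orange one at (240,140) is the decoy. The cycle will be oblong→bat, round→round, square→square, oblong→oblong. Next is a helper that works out the shifts.

```bash
cat > go.py <<'E'
import sys; from h import *
from scipy.spatial.transform import Rotation as Ro
# go.py x y z(mm) yaw_of_tool_y(deg) period
x,y,z,yaw,per=map(float,sys.argv[1:])
o=ctrl.get_obs(); R=Ro.from_rotvec(o['tool_rot']); M=R.as_matrix()
cur=np.degrees(np.arctan2(M[1,1],M[0,1])); d=(yaw-cur+per/2)%per-per/2
turn=-d; M2=(R*Ro.from_euler('z',turn,degrees=True)).as_matrix()
print('t',round(o['t'],2),'tcp',(o['tool_pos']*1000).round(1),'yaw',cur.round(1),'q6',o['q'][5].round(2),'turn',round(turn,1),'then shift cm',(M2.T@(np.array([x,y,z])/10-o['tool_pos']*100)).round(2),'tilt',M[:2,2].round(3))
E
python3 go.py 507 288.6 180 46.3 90
```

```text
t 0.1 tcp [275.3 560.5 230.2] yaw 63.8 q6 -0.12 turn 17.5 then shift cm [-35.53  -3.64   5.03] tilt [-0.001 -0.002]
```

send_rows(rows=[[8.5,[0,0,0],8.75],[8.5,[0,0,0],8.75],[8.5,[-5,-0.5,0],0],[8.5,[-5,-0.5,0],0],[8.5,[-5,-0.5,0],0],[8.5,[-5,-0.5,0],0],[8.5,[-5,-0.5,1],0],[8.5,[-5,-0.5,2],0],[8.5,[-5,-0.5,2],0],[8.5,[-0.5,-0.1,0],0]], newtons=50)

```text
t: 1.35
tool_pos: [0.5077, 0.2868, 0.1784]
tool_rot: [-1.173, -2.911, 0.006]
contact_force: [0.1, 1.1, -0.0]
opening: 0.085
grip_force: 0.0
```

```bash
python3 go.py 507 288.6 89 46.3 90; python3 -c "
from h import *
snap('wrist','w1')"
```

```text
t 1.35 tcp [507.7 286.8 178.4] yaw 46.1 q6 -0.42 turn -0.2 then shift cm [0.16 0.12 8.94] tilt [-0.004 -0.002]
```

View pics/w1.png

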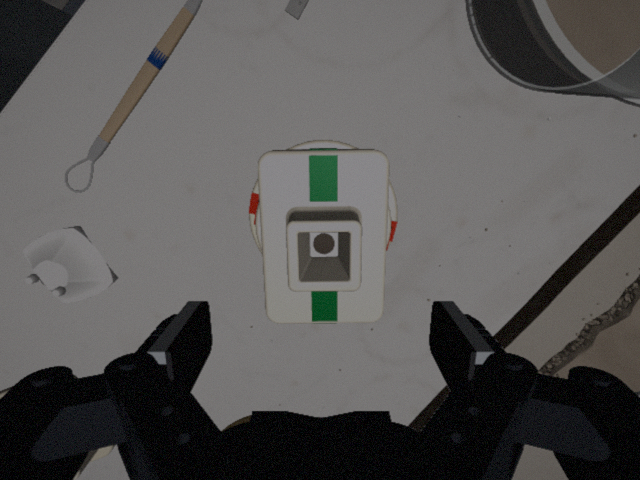

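The wrist view shows the oblong lid's neck at (324,255), midway between the fingers and square to them, with the round base's red marks on either side. I'll descend and grip.

send_rows(rows=[[8.5,[0.1,0.1,3],0],[8.5,[0,0,3],0],[8.5,[0,0,2],0],[8.5,[0,0,0.9],0],[4.0,[0,0,0],0],[4.0,[0,0,0],0],[4.0,[0,0,0],0],[4.0,[0,0,0],0],[4.0,[0,0,0],0],[4.0,[0,0,0],0]])

```text
t: 2.65
tool_pos: [0.5086, 0.2916, 0.094]
tool_rot: [1.168, 2.914, 0.003]
contact_force: [-1.0, 0.5, 5.9]
opening: 0.043
grip_force: 52.8
```

```bash
python3 go.py 507 288.6 150 46.3 90
```

```text
t 2.65 tcp [508.6 291.6  94. ] yaw 46.3 q6 -0.41 turn 0.0 then shift cm [-0.1  -0.31 -5.6 ] tilt [0.003 0.001]
```

send_rows(rows=[[4.0,[0,0,-0.5],0],[4.0,[0,0,-1],0],[4.0,[0,0,-2],0],[4.0,[0,0,-2],0],[4.0,[0,0,-2],0],[4.0,[0,0,0],0]])

```text
t: 3.4
tool_pos: [0.5092, 0.2919, 0.1708]
tool_rot: [1.167, 2.912, 0.006]
contact_force: [-0.2, -0.3, -3.3]
opening: 0.0431
grip_force: 51.9
```

```bash
python3 -c "
from h import *
im=dict(np.load('pics/top0.npz')); print(pts(im)[192,292])"; python3 go.py 668 57 150 46.3 180
```

```text
[0.67361091 0.05575009 0.00817418]
t 3.4 tcp [509.2 291.9 170.8] yaw 46.3 q6 -0.41 turn 0.0 then shift cm [-27.7   -6.02   2.12] tilt [0.005 0.002]
```

send_rows(rows=[[4.0,[-4,-0.9,0],0],[4.0,[-4,-0.9,0],0],[4.0,[-4,-0.9,0],0],[4.0,[-4,-0.9,0],0],[4.0,[-4,-0.9,0],0],[4.0,[-4,-0.9,1],0],[4.0,[-3.7,-0.6,2],0],[4.0,[0,0,3],0],[4.0,[0,0,3],0],[4.0,[0,0,1],0]])

```text
t: 4.65
tool_pos: [0.6641, 0.0564, 0.0635]
tool_rot: [-1.167, -2.911, 0.003]
contact_force: [-0.1, -0.3, -3.2]
opening: 0.0428
grip_force: 51.7
```

```bash
python3 go.py 671 57 49 46.3 180
```

```text
t 4.65 tcp [664.1  56.4  63.5] yaw 46.3 q6 -0.84 turn 0.0 then shift cm [-0.47  0.53  1.45] tilt [-0.006  0.   ]
```

send_rows(rows=[[4.0,[0,0,0],0],[4.0,[0,0,0],0],[4.0,[0,0,0.3],0],[4.0,[0,0,0.2],0],[4.0,[0,0,0.2],0],[4.0,[0,0,0],0]])

```text
t: 5.4
tool_pos: [0.6662, 0.0565, 0.06]
tool_rot: [-1.168, -2.916, 0.0]
contact_force: [0.3, 0.1, -2.8]
opening: 0.0432
grip_force: 51.8
```

send_rows(rows=[[4.0,[0,0,0.3],0],[4.0,[0,0,0.2],0],[4.0,[0,0,0.2],0],[4.0,[0,0,0.1],0],[4.0,[0,0,0],0],[4.0,[0,0,0],0]])

```text
t: 6.15
tool_pos: [0.6666, 0.0564, 0.0524]
tool_rot: [1.168, 2.916, 0.0]
contact_force: [0.5, -0.3, -2.6]
opening: 0.0431
grip_force: 51.8
```

send_rows(rows=[[4.0,[0,0,0.2],0],[4.0,[0,0,0.1],0],[4.0,[0,0,0.1],0],[4.0,[0,0,0],0],[4.0,[0,0,0],0]])

```text
t: 6.78
tool_pos: [0.6667, 0.0564, 0.0491]
tool_rot: [1.168, 2.916, 0.0]
contact_force: [-3.1, -0.5, 4.9]
opening: 0.0426
grip_force: 52.7
```

Touching the bat. I'll open and rise.

send_rows(rows=[[8.5,[0,0,0],0],[8.5,[0,0,0],0],[8.5,[0,0,0],0],[8.5,[0,0,0],0],[8.5,[0,0,-1],0],[8.5,[0,0,-3],0],[8.5,[0,0,-4],0],[8.5,[0,0,-5],0],[8.5,[0,0,-1],0]])

```text
t: 7.9
tool_pos: [0.6692, 0.0564, 0.1949]
tool_rot: [1.165, 2.908, 0.005]
contact_force: [-0.4, 0.7, -0.5]
opening: 0.085
grip_force: 0.0
```

```bash
python3 -c "
from h import *
im=snap('top','top1'); cv2.imwrite('pics/c3.png',cv2.resize(im['frame'][160:300,170:370,::-1],(800,560),interpolation=2))"; python3 go.py 558.5 -359.6 180 -5.5 90
```

```text
t 7.95 tcp [668.7  56.5 193.9] yaw 46.3 q6 -0.84 turn -38.2 then shift cm [  6.99 -42.47   1.31] tilt [ 0.008 -0.   ]
```

View pics/c3.png

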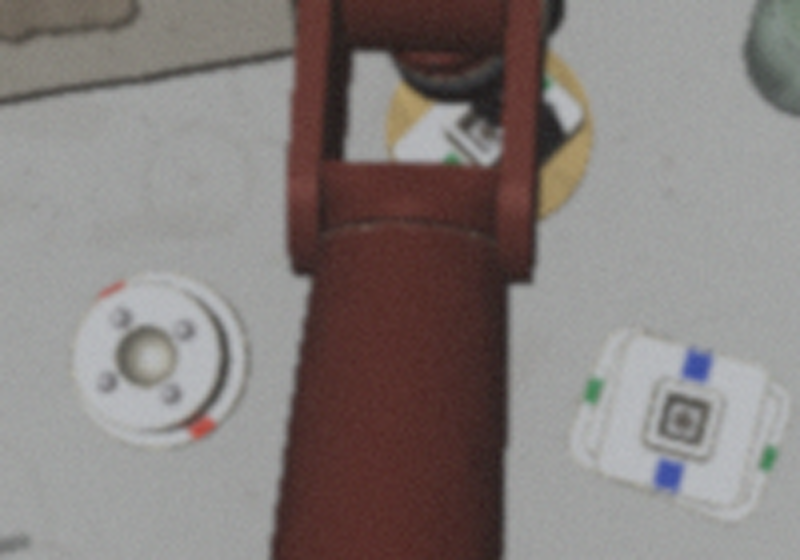

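The crop shows the round base bare, with cones at (122,318), (185,330), (172,395) and (106,382). The oblong lid is lying on the bat.

send_rows(rows=[[8.5,[0,0,0],-9.5],[8.5,[0,0,0],-9.6],[8.5,[0,0,0],-9.6],[8.5,[0,0,0],-9.5],[8.5,[1.4,-6,0],0],[8.5,[1.4,-6,0],0],[8.5,[1.4,-6,0],0],[8.5,[1.4,-6,0],0],[8.5,[1.4,-6,0],0],[8.5,[0,-6,0],0]])

```text
t: 9.2
tool_pos: [0.5606, -0.2964, 0.1866]
tool_rot: [-0.15, -3.136, -0.002]
contact_force: [-0.3, 0.1, 0.3]
opening: 0.085
grip_force: 0.0
```

send_rows(rows=[[8.5,[0,-5,0.5],0],[8.5,[0,-1.5,0.8],0],[8.5,[0,0,0],0],[8.5,[0,0,0],0]])

```text
t: 9.7
tool_pos: [0.5564, -0.3583, 0.1746]
tool_rot: [-0.148, -3.137, -0.002]
contact_force: [-0.1, -0.3, -0.1]
opening: 0.085
grip_force: 0.0
```

```bash
cat > base.py <<'E'
from h import *
def ray(im,u,v,z):
    T=np.array(im['cam_to_world']); d=T[:3,:3]@[(u-im['cx'])/im['fx'],(v-im['cy'])/im['fy'],1]; o=T[:3,3]
    return (o+d*(z-o[2])/d[2])*1000
def cones(im,pp,s,u0,v0,z=.057):
    q=np.array([ray(im,u/s+u0,v/s+v0,z)[:2] for u,v in pp]); print('centre',q.mean(0).round(1))
    for i,j in ((0,1),(1,2),(2,3),(3,0),(0,2),(1,3)):
        d=q[j]-q[i]; print(i,j,'len',np.hypot(*d).round(1),'ang',np.degrees(np.arctan2(d[1],d[0])).round(1))
E
python3 -c "
from base import *
cones(dict(np.load('pics/top1.npz')),[(122,318),(185,330),(172,395),(106,382)],4,170,160)"; python3 go.py 558.5 -359.6 93 -5.5 90
```

```text
centre [502.8 285.8]
0 1 len 44.6 ang -100.1
1 2 len 45.6 ang 170.5
2 3 len 46.7 ang 79.6
3 0 len 45.4 ang -12.0
0 2 len 64.1 ang -145.4
1 3 len 64.7 ang 124.4
t 9.7 tcp [ 556.4 -358.3  174.6] yaw 84.6 q6 -2.16 turn 0.1 then shift cm [-0.23 -0.12  8.16] tilt [-0.001  0.001]
```

send_rows(rows=[[8.5,[-0.2,-0.1,3],0],[8.5,[0,0,3],0],[8.5,[0,0,1.5],0],[8.5,[0,0,0.5],0],[8.5,[0,0,0],0],[4.0,[0,0,0],0],[4.0,[0,0,0],0],[4.0,[0,0,0],0],[4.0,[0,0,0],0],[4.0,[0,0,0],0]])

```text
t: 10.95
tool_pos: [0.5588, -0.3617, 0.0966]
tool_rot: [0.15, 3.136, -0.002]
contact_force: [-1.0, -0.2, 5.8]
opening: 0.0429
grip_force: 53.1
```

```bash
python3 go.py 558.5 -359.6 93 -5.5 90
```

```text
t 10.95 tcp [ 558.8 -361.7   96.6] yaw 84.5 q6 -2.16 turn 0.0 then shift cm [0.05 0.2  0.36] tilt [ 0.002 -0.001]
```

send_rows(rows=[[4.0,[0,0,-0.5],0],[4.0,[0,0,-1],0],[4.0,[0,0,-2],0],[4.0,[0,0,-3],0],[4.0,[0,0,-3],0],[4.0,[0,0,-1],0],[4.0,[0,0,0],0]])

```text
t: 11.82
tool_pos: [0.5585, -0.3614, 0.2015]
tool_rot: [0.15, 3.136, -0.002]
contact_force: [0.5, -0.5, -3.5]
opening: 0.0425
grip_force: 52.3
```

```bash
python3 go.py 502.8 285.8 190 34.5 90;python3 go.py 502.8 285.8 190 84.5 90
python3 -c "
from h import *
im=snap('top','top2'); cv2.imwrite('pics/c4.png',cv2.resize(im['frame'][180:280,390:490,::-1],(600,600),interpolation=2))"
```

```text
t 11.82 tcp [ 558.5 -361.4  201.5] yaw 84.5 q6 -2.16 turn -40.0 then shift cm [-32.07  56.49   1.06] tilt [ 0.001 -0.001]
t 11.82 tcp [ 558.5 -361.4  201.5] yaw 84.5 q6 -2.16 turn 0.0 then shift cm [11.75 63.89  1.06] tilt [ 0.001 -0.001]
```

View pics/c4.png

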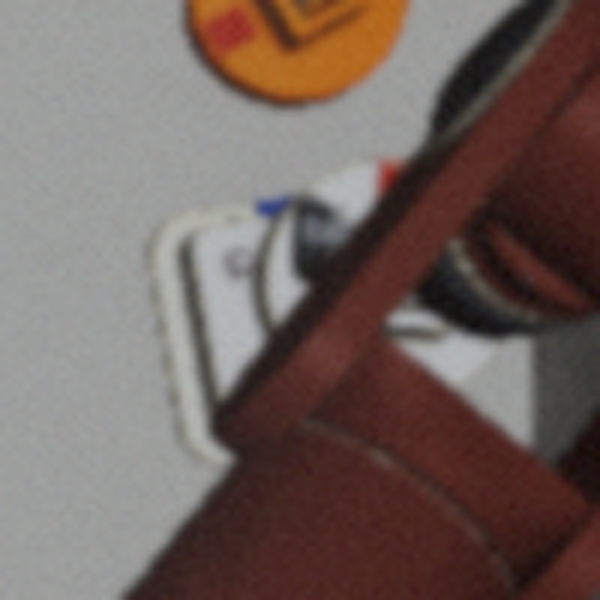

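The crop shows only part of the square base, a cone at (238,262) and a blue mark at (270,205), because the arm hides the rest. I'll measure it once the arm is clear and carry the round lid on now.

send_rows(rows=[[4.0,[0.5,3,0],0],[4.0,[1.1,6,0],0],[4.0,[1.1,6,0],0],[4.0,[1.1,6,0],0],[4.0,[1.1,6,0],0],[4.0,[1.1,6,0],0],[4.0,[1.1,6,0],0],[4.0,[1.1,6,0],0],[4.0,[1.1,6,0],0],[4.0,[1.1,6,0],0]])

```text
t: 13.12
tool_pos: [0.5075, 0.2179, 0.1984]
tool_rot: [-0.15, -3.135, 0.002]
contact_force: [0.4, 0.2, -2.1]
opening: 0.0429
grip_force: 52.2
```

send_rows(rows=[[4.0,[1,4,0],0],[4.0,[0.3,2.8,0],0],[4.0,[0,0,0],-8],[4.0,[0,0,0],-8],[4.0,[0,0,0],-8],[4.0,[0,0,0],-8],[4.0,[0,0,0],-8],[4.0,[0,0,0],0],[4.0,[0,0,0],0],[4.0,[0,0,0],0]])

```text
t: 14.38
tool_pos: [0.5023, 0.285, 0.1999]
tool_rot: [0.93, -3.0, 0.0]
contact_force: [0.1, 0.1, -2.2]
opening: 0.0428
grip_force: 52.4
```

```bash
python3 go.py 502.8 285.8 97 34.5 90; python3 -c "
from h import *
im=snap('top','top3'); cv2.imwrite('pics/c5.png',cv2.resize(im['frame'][180:300,290:490,::-1],(800,480),interpolation=2))"
```

```text
t 14.38 tcp [502.3 285.  199.9] yaw 124.5 q6 -1.79 turn -0.0 then shift cm [-0.09  0.03 10.29] tilt [-0.001 -0.   ]
```

View pics/c5.png

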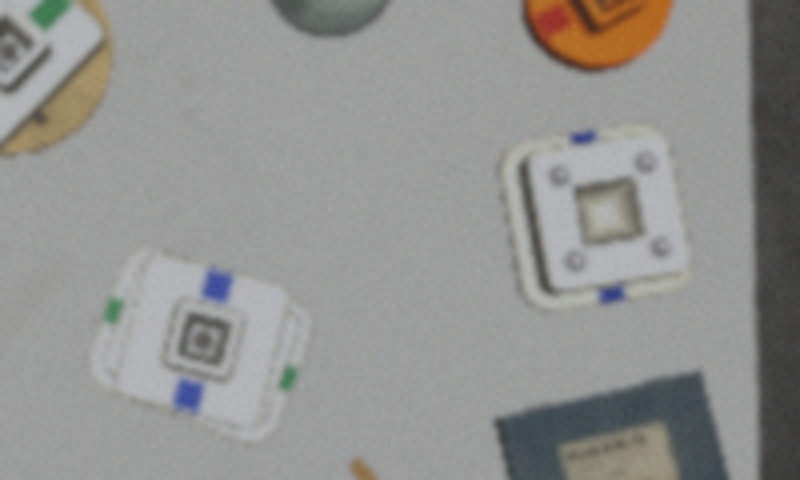

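The crop shows the square base bare, with cones at (559,175), (646,162), (661,247) and (575,261). The square lid's neck is at (203,341).

```bash
python3 -c "
from base import *
im=dict(np.load('pics/top3.npz'));cones(im,[(559,175),(646,162),(661,247),(575,261)],4,290,180)
print(ray(im,203/4+290,341/4+180,.115))
P=pts(im)*1000
d=np.hypot(P[...,0]-562,P[...,1]+350)<90; m=d&(P[...,2]>40)&(P[...,2]<54); R=cv2.minAreaRect(P[m][:,:2].astype(np.float32)); print(R)
im=dict(np.load('pics/top1.npz'));P=pts(im)*1000
d=np.hypot(P[...,0]-503,P[...,1]-286)<90; m=d&(P[...,2]>40)&(P[...,2]<54); print(cv2.minEnclosingCircle(P[m][:,:2].astype(np.float32)))
"
```

```text
centre [ 555.1 -363.7]
0 1 len 60.6 ang -80.8
1 2 len 59.4 ang -170.9
2 3 len 59.8 ang 99.9
3 0 len 60.2 ang 9.8
0 2 len 84.8 ang -125.3
1 3 len 84.9 ang 144.3
[460.67673422 -82.31517382 115.        ]
((557.7504272460938, -362.6009216308594), (100.99824523925781, 100.96902465820312), 9.48194408416748)
((505.8633117675781, 289.43560791015625), 52.753543853759766)
```

send_rows(rows=[[4.0,[-0.4,0.1,2],0],[4.0,[0,0,3],0],[4.0,[0,0,3],0],[4.0,[0,0,1.5],0],[4.0,[0,0,0.3],0],[4.0,[0,0,0],0],[4.0,[0,0,0.3],0],[4.0,[0,0,0.2],0],[4.0,[0,0,0],0],[4.0,[0,0,0],0]])

```text
t: 15.68
tool_pos: [0.5053, 0.2883, 0.0975]
tool_rot: [-0.932, 3.0, 0.0]
contact_force: [0.2, 0.7, -2.5]
opening: 0.0432
grip_force: 52.4
```

send_rows(rows=[[4.0,[0,0,0.2],0],[4.0,[0,0,0.2],0],[4.0,[0,0,0],0],[4.0,[0,0,0],0]])

```text
t: 16.18
tool_pos: [0.5053, 0.2882, 0.0933]
tool_rot: [0.932, -3.0, -0.0]
contact_force: [0.3, 0.7, -2.2]
opening: 0.043
grip_force: 52.4
```

No contact below the riding height, so the sockets are going over the cones.

send_rows(rows=[[4.0,[0,0,0.2],0],[4.0,[0,0,0.2],0],[4.0,[0,0,0.1],0],[4.0,[0,0,0],0],[4.0,[0,0,0],0]])

```text
t: 16.8
tool_pos: [0.5053, 0.2882, 0.0883]
tool_rot: [0.932, -3.0, 0.0]
contact_force: [1.0, -0.3, -2.4]
opening: 0.043
grip_force: 52.4
```

send_rows(rows=[[4.0,[0,0,0.1],0],[4.0,[0,0,0.1],0],[4.0,[0,0,0],0],[4.0,[0,0,0],0]])

```text
t: 17.3
tool_pos: [0.5055, 0.2884, 0.0876]
tool_rot: [-0.932, 3.0, -0.0]
contact_force: [-4.2, -1.3, 5.6]
opening: 0.0431
grip_force: 53.4
```

Seated at 87.6 mm, as predicted. I'll release.

send_rows(rows=[[8.5,[0,0,0],0],[8.5,[0,0,0],0],[8.5,[0,0,0],0],[8.5,[0,0,0],0],[8.5,[0,0,-1],0],[8.5,[0,0,-3],0],[8.5,[0,0,-4],0],[8.5,[0,0,-1],0],[8.5,[0,0,0],0]])

```text
t: 18.42
tool_pos: [0.5057, 0.2884, 0.1771]
tool_rot: [-0.932, 2.998, 0.0]
contact_force: [-1.0, -0.9, 0.2]
opening: 0.0853
grip_force: 0.0
```

```bash
python3 go.py 464 -81 100 76 90
```

```text
t 18.43 tcp [505.7 288.4 177.1] yaw 124.5 q6 -1.78 turn -41.5 then shift cm [36.86 -4.88  7.68] tilt [0.002 0.001]
```

send_rows(rows=[[8.5,[0,0,0],9.7],[8.5,[0,0,0],9.7],[8.5,[0,0,0],9.7],[8.5,[0,0,0],9.7],[8.5,[0,0,0],9.7],[8.5,[0,0,0],0]])

```text
t: 19.18
tool_pos: [0.5042, 0.2878, 0.174]
tool_rot: [-0.379, -3.115, 0.003]
contact_force: [0.5, -0.4, -0.1]
opening: 0.085
grip_force: 0.0
```

```bash
python3 go.py 464 -81 150 76 180
```

```text
t 19.18 tcp [504.2 287.8 174. ] yaw 76.1 q6 -0.94 turn 0.1 then shift cm [ -5.03 -36.75   2.46] tilt [-0.003 -0.001]
```

send_rows(rows=[[8.5,[-0.8,-6,0],0],[8.5,[-0.8,-6,0],0],[8.5,[-0.8,-6,0],0],[8.5,[-0.8,-6,0],0],[8.5,[-0.8,-6,0],0],[8.5,[-0.8,-5,1],0],[8.5,[-0.2,-1.8,1.5],0],[8.5,[0,0,0],0],[8.5,[0,0,0],0]])

```text
t: 20.3
tool_pos: [0.4649, -0.0804, 0.1511]
tool_rot: [-0.38, -3.118, -0.001]
contact_force: [-0.5, 1.1, 0.2]
opening: 0.0851
grip_force: 0.0
```

```bash
python3 go.py 464 -81 95 76 180;python3 -c "
from h import *
im=snap('wrist','w2')"
```

```text
t 20.3 tcp [464.9 -80.4 151.1] yaw 76.1 q6 -1.66 turn 0.1 then shift cm [ 0.06 -0.08  5.61] tilt [-0.     0.001]
```

View pics/w2.png

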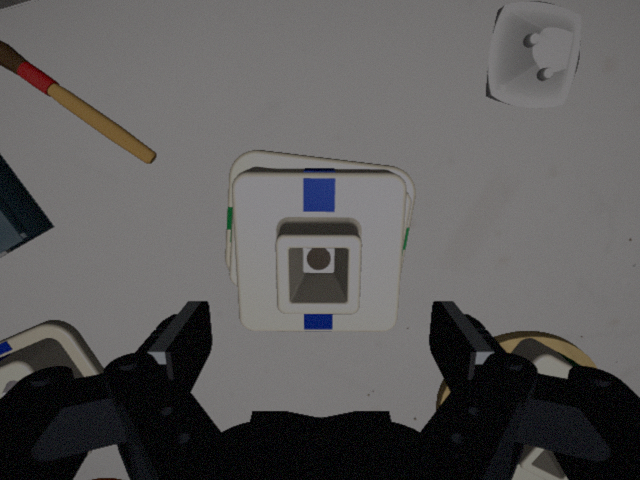

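The square lid's neck is at (318,275), aligned and midway between the fingers.

send_rows(rows=[[8.5,[0,-0.1,2],0],[8.5,[0,0,2],0],[8.5,[0,0,1.1],0],[8.5,[0,0,0.3],0],[4.0,[0,0,0],0],[4.0,[0,0,0],0],[4.0,[0,0,0],0],[4.0,[0,0,0],0],[4.0,[0,0,0],0],[4.0,[0,0,0],0]])

```text
t: 21.6
tool_pos: [0.4655, -0.0822, 0.0985]
tool_rot: [0.382, 3.116, -0.0]
contact_force: [0.7, 1.2, 5.9]
opening: 0.0433
grip_force: 52.1
```

```bash
python3 go.py 464 -81 95 76 180
```

```text
t 21.6 tcp [465.5 -82.2  98.5] yaw 76.0 q6 -1.66 turn 0.0 then shift cm [0.18 0.08 0.35] tilt [ 0.002 -0.   ]
```

send_rows(rows=[[4.0,[0,0,-0.5],0],[4.0,[0,0,-1],0],[4.0,[0,0,-2],0],[4.0,[0,0,-3],0],[4.0,[0,0,-2],0],[4.0,[0,0,0],0]])

```text
t: 22.35
tool_pos: [0.4655, -0.0823, 0.184]
tool_rot: [0.382, 3.115, -0.001]
contact_force: [0.1, 0.2, -3.4]
opening: 0.0426
grip_force: 51.5
```

```bash
python3 go.py 557 -363.5 160 99.7 180; python3 go.py 557 -363.5 160 76.1 180
```

```text
t 22.35 tcp [465.5 -82.3 184. ] yaw 76.0 q6 -1.66 turn -23.7 then shift cm [ -4.27 -29.26   2.47] tilt [ 0.003 -0.001]
t 22.35 tcp [465.5 -82.3 184. ] yaw 76.0 q6 -1.66 turn -0.1 then shift cm [-15.63 -25.1    2.47] tilt [ 0.003 -0.001]
```

send_rows(rows=[[4.0,[0,0,0],-7.9],[4.0,[0,0,0],-7.9],[4.0,[0,0,0],-7.9],[4.0,[-0.8,-5,0],0],[4.0,[-0.8,-6,0],0],[4.0,[-0.8,-6,0],0],[4.0,[-0.9,-6,0],0],[4.0,[-0.9,-4.5,0],0],[4.0,[0,-1.7,0],0],[4.0,[0,0,0],0]])

```text
t: 23.6
tool_pos: [0.5545, -0.3627, 0.1803]
tool_rot: [0.264, -3.128, -0.004]
contact_force: [-0.8, 0.5, -3.6]
opening: 0.0428
grip_force: 52.5
```

send_rows(rows=[[4.0,[0,0,2],0],[4.0,[0,0,2],0],[4.0,[0,0,2],0],[4.0,[0,0,0],0],[4.0,[0,0,0],0]])

```text
t: 24.22
tool_pos: [0.5556, -0.3626, 0.1225]
tool_rot: [-0.267, 3.13, -0.0]
contact_force: [0.0, 0.4, -2.3]
opening: 0.0427
grip_force: 52.4
```

```bash
python3 go.py 557 -363.5 98.5 99.7 180
```

```text
t 24.23 tcp [ 555.6 -362.6  122.5] yaw 99.7 q6 -2.43 turn 0.0 then shift cm [-0.12 -0.11  2.4 ] tilt [ 0. -0.]
```

send_rows(rows=[[4.0,[-0.1,-0.1,1],0],[4.0,[0,0,0.8],0],[4.0,[0,0,0.3],0],[4.0,[0,0,0.2],0],[4.0,[0,0,0.2],0],[4.0,[0,0,0.2],0],[4.0,[0,0,0],0],[4.0,[0,0,0],0]])

```text
t: 25.22
tool_pos: [0.5566, -0.3635, 0.0955]
tool_rot: [-0.266, 3.13, -0.0]
contact_force: [0.3, -0.8, -3.4]
opening: 0.0426
grip_force: 52.5
```

Already below the riding height (98.5 mm) with no contact, so the cones have entered.

send_rows(rows=[[4.0,[0,0,0.2],0],[4.0,[0,0,0.2],0],[4.0,[0,0,0.1],0],[4.0,[0,0,0.1],0],[4.0,[0,0,0.1],0],[4.0,[0,0,0],0],[4.0,[0,0,0],0]])

```text
t: 26.1
tool_pos: [0.5571, -0.3636, 0.0896]
tool_rot: [-0.266, 3.129, -0.001]
contact_force: [-1.5, 3.0, 5.3]
opening: 0.043
grip_force: 53.5
```

Seated at 89.6 mm. I'll release, rise and look for the oblong base.

send_rows(rows=[[8.5,[0,0,0],0],[8.5,[0,0,0],0],[8.5,[0,0,0],0],[8.5,[0,0,0],0],[8.5,[0,0,-1],0],[8.5,[0,0,-3],0],[8.5,[0,0,-4],0],[8.5,[0,0,-3],0],[8.5,[0,0,0],0]])

```text
t: 27.22
tool_pos: [0.5583, -0.3648, 0.2032]
tool_rot: [-0.266, 3.125, -0.009]
contact_force: [0.3, -1.1, -0.1]
opening: 0.085
grip_force: 0.0
```

```bash
python3 -c "
from h import *
im=snap('top','top4'); cv2.imwrite('pics/c6.png',cv2.resize(im['frame'][150:310,190:390,::-1],(700,560),interpolation=2))"; python3 go.py 666.7 56.4 160 46.3 180
```

```text
t 27.27 tcp [ 557.3 -364.   200.4] yaw 99.7 q6 -2.43 turn 53.4 then shift cm [21.15 37.95  3.97] tilt [ 0.003 -0.002]
```

View pics/c6.png

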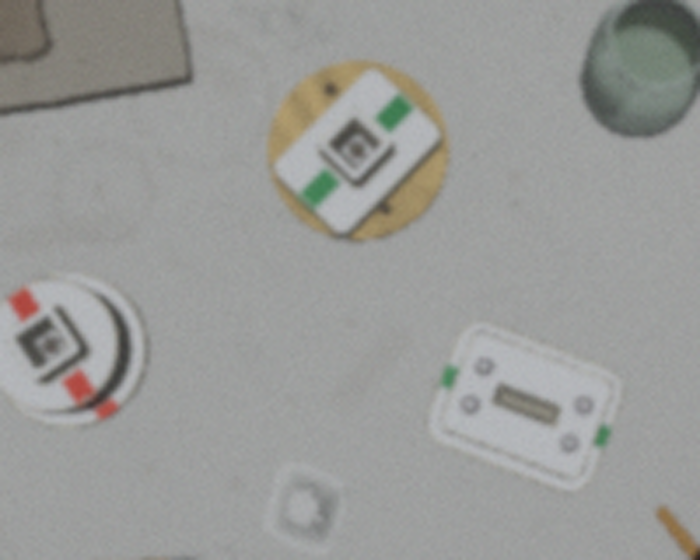

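The crop shows the oblong base bare, with cones at (484,367), (584,405), (569,443) and (470,405). The oblong lid on the bat has its neck at (355,150).

send_rows(rows=[[8.5,[0,0,0],10.6],[8.5,[0,0,0],10.7],[8.5,[0,0,0],10.7],[8.5,[0,0,0],10.7],[8.5,[0,0,0],10.7],[8.5,[3,5.4,0],0],[8.5,[3,5.4,0],0],[8.5,[3,5.4,0],0],[8.5,[3,5.4,0],0],[8.5,[3,5.4,0],0]])

```text
t: 28.52
tool_pos: [0.6337, -0.0624, 0.196]
tool_rot: [-1.168, -2.913, 0.001]
contact_force: [-0.2, -0.2, 0.4]
opening: 0.0849
grip_force: 0.0
```

send_rows(rows=[[8.5,[3,5.4,0],0],[8.5,[2.5,4.5,2],0],[8.5,[0.6,1,3],0],[8.5,[0,0,0],0],[8.5,[0,0,0],0],[8.5,[0,0,0],0]])

```text
t: 29.28
tool_pos: [0.6664, 0.0553, 0.1499]
tool_rot: [1.17, 2.913, 0.001]
contact_force: [0.4, -0.2, -0.6]
opening: 0.085
grip_force: 0.0
```

```bash
python3 go.py 666.7 56.4 50 46.3 180; python3 -c "
from base import *
im=dict(np.load('pics/top4.npz'));cones(im,[(484,367),(584,405),(569,443),(470,405)],3.5,190-.36,150-.36)
P=pts(im)*1000
d=np.hypot(P[...,0]-462,P[...,1]+75)<90; m=d&(P[...,2]>40)&(P[...,2]<54); print(cv2.minAreaRect(P[m][:,:2].astype(np.float32)))
d=np.hypot(P[...,0]-667,P[...,1]-56)<30; m=d&(P[...,2]>62)&(P[...,2]<78); print(cv2.minAreaRect(P[m][:,:2].astype(np.float32)))
"
```

```text
t 29.27 tcp [666.4  55.3 149.9] yaw 46.2 q6 -0.84 turn -0.1 then shift cm [0.07 0.09 9.99] tilt [ 0.002 -0.   ]
centre [462.3 -82.8]
0 1 len 83.6 ang -110.2
1 2 len 31.9 ang 158.7
2 3 len 82.7 ang 69.7
3 0 len 31.8 ang -19.6
0 2 len 89.0 ang -131.2
1 3 len 89.2 ang 90.7
((463.9490661621094, -81.64666748046875), (120.74645233154297, 84.32856750488281), 69.46619415283203)
((666.4727172851562, 55.82539367675781), (44.93919372558594, 43.67088317871094), 46.51944351196289)
```

send_rows(rows=[[8.5,[0.1,0.1,4],0],[8.5,[0,0,3],0],[8.5,[0,0,2],0],[8.5,[0,0,0.7],0],[4.0,[0,0,0],0],[4.0,[0,0,0],0],[4.0,[0,0,0],0],[4.0,[0,0,0],0],[4.0,[0,0,0],0],[4.0,[0,0,0],0]])

```text
t: 30.52
tool_pos: [0.667, 0.0578, 0.0533]
tool_rot: [1.167, 2.913, 0.002]
contact_force: [0.4, -0.3, 6.9]
opening: 0.0428
grip_force: 54.6
```

```bash
python3 go.py 666.7 56.4 50 46.3 180
```

```text
t 30.52 tcp [667.   57.8  53.3] yaw 46.3 q6 -0.83 turn 0.0 then shift cm [-0.07 -0.12  0.33] tilt [ 0.003 -0.   ]
```

send_rows(rows=[[4.0,[0,0,-0.5],0],[4.0,[0,0,-1],0],[4.0,[0,0,-3],0],[4.0,[0,0,-4],0],[4.0,[0,0,-2],9],[4.0,[0,0,0],9.6],[4.0,[0,0,0],9.6],[4.0,[0,0,0],9.6],[4.0,[0,0,0],9.6],[4.0,[0,0,0],9.6]])

```text
t: 31.78
tool_pos: [0.665, 0.0578, 0.1558]
tool_rot: [-2.423, -1.998, 0.002]
contact_force: [-0.2, 0.5, -2.8]
opening: 0.0426
grip_force: 53.6
```

send_rows(rows=[[4.0,[0,0,0],9.6],[4.0,[0,0,0],0],[4.0,[0,0,0],0]])

```text
t: 32.15
tool_pos: [0.6654, 0.0578, 0.1561]
tool_rot: [-2.575, -1.799, 0.001]
contact_force: [-1.1, -0.4, -3.1]
opening: 0.043
grip_force: 53.6
```

```bash
python3 go.py 464.3 -82.2 110 -20.4 180
```

```text
t 32.15 tcp [665.4  57.8 156.1] yaw -20.1 q6 0.33 turn 0.3 then shift cm [-20.13 -13.96   4.62] tilt [-0.001 -0.   ]
```

send_rows(rows=[[4.0,[-3.5,-2.4,0],0.3],[4.0,[-4,-2.8,0],0],[4.0,[-4,-2.8,0],0],[4.0,[-4,-2.8,0],0],[4.0,[-3.5,-2.4,1],0],[4.0,[-1.1,-0.8,2],0],[4.0,[0,0,1.6],0],[4.0,[0,0,0],0],[4.0,[0,0,0],0],[4.0,[0,0,0],0]])

```text
t: 33.4
tool_pos: [0.4651, -0.0813, 0.1112]
tool_rot: [2.581, 1.79, 0.001]
contact_force: [0.1, -1.0, -3.0]
opening: 0.0427
grip_force: 53.5
```

```bash
python3 go.py 464.3 -82.2 98.3 -20.4 180
```

```text
t 33.4 tcp [465.1 -81.3 111.2] yaw -20.5 q6 0.03 turn -0.1 then shift cm [-0.12 -0.04  1.29] tilt [ 0.001 -0.   ]
```

send_rows(rows=[[4.0,[-0.1,0,0.5],0],[4.0,[0,0,0.5],0],[4.0,[0,0,0.3],0],[4.0,[0,0,0.2],0],[4.0,[0,0,0.1],0],[4.0,[0,0,0],0],[4.0,[0,0,0],0]])

```text
t: 34.28
tool_pos: [0.4638, -0.0824, 0.0945]
tool_rot: [2.582, 1.789, 0.0]
contact_force: [-0.6, -0.7, -3.5]
opening: 0.0426
grip_force: 53.6
```

send_rows(rows=[[4.0,[0,0,0.2],0],[4.0,[0,0,0.1],0],[4.0,[0,0,0.1],0],[4.0,[0,0,0.1],0],[4.0,[0,0,0.1],0],[4.0,[0,0,0],0],[4.0,[0,0,0],0]])

```text
t: 35.15
tool_pos: [0.4642, -0.0819, 0.0893]
tool_rot: [-2.582, -1.789, -0.002]
contact_force: [-2.0, 5.3, 5.9]
opening: 0.0425
grip_force: 54.5
```

Seated at 89.3 mm. I'll release, back off and check.

send_rows(rows=[[8.5,[0,0,0],0],[8.5,[0,0,0],0],[8.5,[0,0,0],0],[8.5,[0,0,0],0],[8.5,[0,0,-1],0],[8.5,[0,0,-3],0],[8.5,[0,0,-4],0],[8.5,[0,0,-4],0],[8.5,[-2,6,0],0],[8.5,[-2,6,0],0]])

```text
t: 36.4
tool_pos: [0.5628, -0.1621, 0.2115]
tool_rot: [2.578, 1.788, 0.004]
contact_force: [-0.3, 0.5, 1.1]
opening: 0.0851
grip_force: 0.0
```

send_rows(rows=[[8.5,[-4,4,0],0],[8.5,[-4,4,0],0],[8.5,[-4,0,0],0],[8.5,[-4,0,0],0],[8.5,[0,0,0],0],[8.5,[0,0,0],0],[8.5,[0,0,0],0]])

```text
t: 37.28
tool_pos: [0.58, -0.3379, 0.2086]
tool_rot: [2.581, 1.791, 0.0]
contact_force: [-0.2, 0.1, 0.2]
opening: 0.0851
grip_force: 0.0
```

```bash
python3 go.py 464 -82 200 -20 180; python3 -c "
from h import *
im=snap('side','s5'); cv2.imwrite('pics/s5c.png',cv2.resize(im['frame'][140:440,150:450,::-1],(600,600),interpolation=2))
im=snap('top','top5'); P=pts(im)*1000
for c in((505,288),(464,-82),(557,-363)):
  d=np.hypot(P[...,0]-c[0],P[...,1]-c[1])<65
  for lo,hi in((98,113),(66,86)):
    m=d&(P[...,2]>lo)&(P[...,2]<hi); print(m.sum(),np.median(P[m][:,2]) if m.any() else '',cv2.minAreaRect(P[m][:,:2].astype(np.float32)) if m.any() else '')"
```

```text
t 37.27 tcp [ 580.  -337.9  208.6] yaw -20.5 q6 -0.28 turn -0.5 then shift cm [ 20.08 -19.65   0.86] tilt [0. 0.]
177 105.22723479041063 ((504.44976806640625, 288.3175964355469), (44.52067947387695, 44.07742691040039), 35.56342697143555)
904 76.34999733807578 ((504.4450378417969, 288.5989074707031), (103.47222137451172, 101.74082946777344), 64.40843200683594)
174 104.72728978001967 ((462.9204406738281, -83.25581359863281), (43.412025451660156, 43.45708465576172), 70.00092315673828)
1130 76.23783398250184 ((462.9307861328125, -83.19329071044922), (120.90699768066406, 83.87712097167969), 69.5157699584961)
7 106.69892672485415 ((565.1411743164062, -370.999755859375), (42.029449462890625, 14.698822021484375), 55.28829574584961)
113 75.99802420037216 ((570.877685546875, -365.80413818359375), (122.90857696533203, 35.04597854614258), 68.42293548583984)
```

View pics/s5c.png

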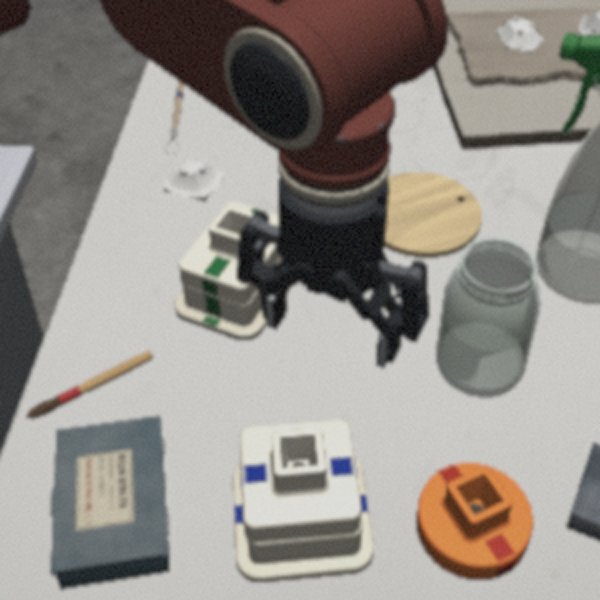

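All three slab tops read about 76 mm (48+28), so the lids are closed. The side crop shows the square mould at (300,490) and the oblong mould at (225,270) flush, and the gripper is clear of everything.

```bash
python3 -c "
from station import ctrl
print(ctrl.finish_job())"
```

```text
the job is handed in; nothing more can be done
None
```

The job is handed in: all three lids measured fully closed on their own lower halves (the square lid least well seen, partly hidden by the arm). The oblong lid was set aside on the bat during the swap; the result of the judging was not shown.

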